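Set the ring light to the third click

TASK

Set the engraver's ring light on its control box: with a fingertip, push the slide lever back until it stops at its off end (the end farther from the wide flat power key), then push it the other way, counting the clicks, and stop in the third click without running over into the fourth. Only then press the power key all the way down and let it come up again, ending clear of everything. Just push and press: the control box stands loose and must not be lifted, tipped or shoved along the bench, and the vise, the graver and the oil bottle stay as they are.

Things in the scene. Friction and masses are not known exactly. Their poses are not given: they have to be found in the camera images.
- panel (a point): Centre of the top face of the control box: grey metal, flat aluminium top, 100 mm (x) by 200 mm (y), top 60 mm above the bench, loose on rubber feet, 2.5 kg. Axes: z up, y along its length from the lever's off end towards the key. Lever and key lie on its centre line x = 0: the lever at y = -55 mm when at its off stop, the key's centre at y = +66 mm.
- lever (a joint): Slide lever, m: 0 at the off stop, grows towards the key (box +y) to 0.070. Clicks every 14 mm: third at 0.042, fourth at 0.056. Starts near the first or second. Leaving a notch takes about 5 N, easing as it moves; 7 to 9 mm on it tips over a crest and springs the rest of the way into the next notch by itself, ahead of a slow finger, and stays. No marks along the slot.
- lever_top (a point): Centre of the top of the lever, a black upright paddle 26 mm wide across the slot (box x) and 10 mm thick along it (box y), rising 36 mm above the top panel. Moves with the lever; axes as the box's.
- key (a joint): Power key, in m: 0 up, 0.005 fully down. It springs back up by itself; about 2 N starts it and 5 N takes it fully down.
- key_top (a point): Centre of the top face of the power key, a black flat rectangular key 32 mm (box x) by 46 mm (box y), its top 12 mm above the top panel when up. Moves with the key.
- vise_mid (a point): Middle of the round steel engraving vise, 96 mm in diameter, 84 mm high, loose; this point is 42 mm up. A bystander.
- graver_mid (a point): Point on the axis of the graver, 15.5 mm above the bench: it lies down, a wooden mushroom handle with a square steel blade, about 106 mm long and up to 31 mm thick; the handle's end is 30 mm from this point towards its -x, the blade's end 76 mm towards its +x. A bystander.
- oil_mid (a point): Middle of the amber glass oil bottle, 34 mm in diameter, 75 mm high, standing; this point is 37.5 mm up. A bystander.
There are look-alikes about, which are no part of the job. There is more than one size of the part that bears panel; the job needs the largest.

How it is judged:
By the outcome, as a careful person would: the job done as asked, in the order asked, and still so for the second after the job is handed in, with the robot touching nothing.
It also fails if it takes over 64 s, if anything falls off the work surface, if the arm or the gripper's body presses on something with over 40 N, if the wrist force passes 120 N, or if a joint passes its speed limit or range.

ROBOT

A 7-joint arm with a two-finger parallel gripper is mounted at the origin on the work surface. World frame = base frame: x ahead of the robot, y to its left, z up, the work surface at z = 0. Lengths are in m, angles in rad, forces in N, time in s.
With the tool pointing down it reaches from about 0.4 to 0.85 m from the base axis. Payload 4.5 kg.
Tool frame: the origin (TCP) lies on the centre line of the jaws, within the pads' length; the fingertips stand 22 mm ahead of it and the grasp point (between the pads) lies 3 mm ahead of it; z points along the fingers, y is the line along which they close (so a half turn about z gives the same grasp; the last joint's range is limited). The gripper opens to 88 mm and grips with 3 to 60 N. Pads are 18 mm wide; open, the fingers measure 123 mm over their backs; the gripper's body (75 mm by 187 mm) begins 45 mm behind the grasp point.
Start: joints at [-1.178, 0.689, -0.195, 1.565, 0.157, 0.902, -0.215], TCP at [0.219, 0.585, 0.261] pointing down, gripper open.
Joint ranges: [-3.01, 3.01], [-0.46, 2.08], [-1.47, 1.51], [0.13, 2.56], [-1, 4.14], [0.04, 2.09], [-2.66, 2.66]. Speed limits (rad/s): [2.57, 2.57, 3.14, 3.14, 3.14, 3.14, 3.14].

INTERFACE

Orientations are given as a rotation vector (axis times angle).
In Python, from cell import robot, imaging, spotter gives the robot as it stands.
- The arm moves only by the tool step_arm, never from a script. Its argument "moves" is a list of rows, each an object of numbers: "x", "y", "z": the shift along the world's x, y, z normalised to -1 to 1, where 1 is 0.6 m; "roll": the turn about the world's z normalised to -1 to 1, where 1 is 30 degrees. In form: [{"x": .., "y": .., "z": .., "roll": ..}, ...]. A call has exactly 5 rows; each row shifts and turns the commanded pose from where the row before left it; what a row does not reach is not made up. A row lasts 1/10 s, in which the tool goes at most 50 mm and 8.59 degrees, less where a joint would pass 70% of its speed; a pose out of reach is approached as far as the arm can. A call with a number of a shift or a turn outside -1 to 1 is refused whole. A call with a gripper value outside its range is refused whole. "hand" is the closure in counts, from 0 (fully open) to 255 (shut), set as the call begins (left out, the last holds). The fingers move at their own pace and stop on an object; "grip_force" is the grip in N (left out, the last holds). Time passes only in rows, so rows that do not move let the fingers close, or fill a call up. It gives the time, the measured TCP pose, the force, the opening and the grip force at its end, in the units of the state.
- robot.get_state(): the state, without advancing time (a new reading comes with each control period).
- imaging.grab_frame(name): name is "scene" or "side" or "wrist"; returns (picture, depth): 384x512x3 uint8, red, green, blue; 384x512 float32, m along the optical axis (not along the pixel's ray), 0 where there is no reading.
- imaging.camera_info(name): a dict with "fx", "fy", "cx", "cy" (pixels), "rvec" (rotation vector, rad) and "tvec" (3), from world to camera coordinates, as OpenCV has them; the wrist camera has in their place "tool_from_camera" (4x4, takes a point from camera to tool coordinates, whose origin is the TCP and whose axes are the flange's). Camera axes: x right, y down, z forward; pixel columns grow to the right and rows downward; lengths in m; the calibration is good to about 2 mm. The wrist camera is an equidistant fisheye: a pixel r from the principal point sees the ray r / f radians off the axis. A picture is of the moment at which its call begins: read the wrist's pose just before it. camera_info takes no time and is no camera call.
- robot.close_job(): hands the job in; it is judged then, once.
Trained networks look in the newest picture that a camera, given by its name, has taken for a name from the list of things; names that differ only in an ending like _2 or _b are one class to them, and where a whole thing is asked for, a point or a joint stands for the part that bears it (a point fixed in the world has none). Each returns a list of dicts, best first, with "p" (0 to 1); they miss things now and then, are a little off and sometimes report something else, mostly with a low value. They report only what shows in the picture. A call takes as long as a camera call. They do not tell look-alikes from the thing itself.
- spotter.find_in(camera, name): "xyz" ([x, y, z] in m, in the coordinates of the camera as it stood for that picture, good to about 4 mm: the middle of the surface that is visible of it).
- spotter.silhouettes(camera, name): "region" (384x512 bool, what is visible of it).
The state is a dict: "t": time; "joints": joint angles; "joint_velocities": joint speeds; "effort": joint torques, N m; "tool_pos": TCP position; "tcp_rot": TCP orientation; "force": force on the tool from outside, world axes, zero at the start; "wrist_torque": the same for the moment, N m; "width": finger opening in m; "grip_force": force on a finger pad.
Only numpy, scipy, OpenCV 4.12 (cv2) and the standard library are available. Lean on these libraries where they do the work, as an engineer would, in place of code of your own. Each camera call takes 0.05 s, during which the arm holds its last target. There are 200 camera calls.

## Working session

There is one attempt and no reset: what is moved stays moved. The work goes in short steps, Python scripts to look and compute and a tool call to move; the robot and the scene stay as the last step left them, time stands still between calls to the robot, and variables do not carry over. Pictures are saved under pics/ and viewed, at most 10 in all, crops included, and the job is handed in when it is done.

Besides the shell and the picture viewer there is one more tool, called after "Emit:" as name([rows], argument=value, ...), one row to a line, values as JSON. step_arm: Moves the arm, as the interface text tells. Its arguments: {"type":"object","properties":{"moves":{"type":"array"},"hand":{"type":"number"},"grip_force":{"type":"number"}},"required":["moves"]}

```bash
mkdir -p pics; ls; cat > h.py <<'E'
import numpy as np, cv2
from cell import robot, imaging, spotter
R=lambda r: cv2.Rodrigues(np.array(r,float))[0]
def to_world(cam,p,st=None):
    i=imaging.camera_info(cam); p=np.array(p,float)
    if cam=="wrist":
        T=np.array(i["tool_from_camera"]); q=T[:3,:3]@p+T[:3,3]
        return R(st["tcp_rot"])@q+np.array(st["tool_pos"])
    return R(i["rvec"]).T@(p-np.array(i["tvec"]).ravel())
def to_pix(cam,w):
    i=imaging.camera_info(cam); c=R(i["rvec"])@np.array(w,float)+np.array(i["tvec"]).ravel()
    return [round(i["fx"]*c[0]/c[2]+i["cx"]),round(i["fy"]*c[1]/c[2]+i["cy"])]
def save(n,im): cv2.imwrite("pics/"+n,im[:,:,::-1])
E
python3 - <<'E'
from h import *
s=robot.get_state(); print(s["tool_pos"],s["tcp_rot"],s["force"],s["t"])
for c in ["scene","side"]:
    im,d=imaging.grab_frame(c); save(c+"0.png",im)
    for n in ["panel","lever_top","key_top","vise_mid","graver_mid","oil_mid"]:
        for f in spotter.find_in(c,n):
            w=to_world(c,f["xyz"]); print(c,n,round(f["p"],2),w.round(3),to_pix(c,w))
E
```

```text
pics
[0.21929984 0.58460736 0.25990825] [-5.60410177e-01 -3.09100470e+00  2.96283205e-03] [ 0.15496474 -0.71865332 -0.26591275] 0.0
scene panel 0.88 [0.681 0.318 0.041] [309, 335]
scene panel 0.77 [0.404 0.29  0.044] [416, 240]
scene lever_top 0.73 [0.546 0.058 0.08 ] [278, 186]
scene lever_top 0.41 [0.379 0.322 0.065] [441, 237]
scene key_top 0.9 [0.606 0.149 0.072] [282, 233]
scene key_top 0.74 [0.411 0.238 0.055] [393, 220]
scene key_top 0.66 [0.632 0.347 0.053] [346, 328]
scene vise_mid 0.94 [0.733 0.084 0.06 ] [203, 247]
scene graver_mid 0.63 [0.502 0.172 0.018] [331, 233]
scene graver_mid 0.51 [0.542 0.054 0.078] [278, 185]
scene oil_mid 0.89 [ 0.615 -0.046  0.042] [220, 185]
side panel 0.87 [0.378 0.25  0.044] [131, 192]
side panel 0.77 [0.542 0.044 0.057] [252, 207]
side panel 0.55 [0.665 0.294 0.041] [235, 147]
side lever_top 0.57 [0.539 0.053 0.079] [247, 195]
side lever_top 0.47 [ 0.603 -0.07   0.039] [316, 233]
side lever_top 0.44 [0.372 0.311 0.054] [118, 177]
side key_top 0.71 [0.598 0.131 0.072] [250, 171]
side key_top 0.69 [0.405 0.23  0.047] [147, 191]
side key_top 0.65 [0.629 0.335 0.05 ] [214, 141]
side vise_mid 0.93 [0.709 0.046 0.045] [316, 182]
side graver_mid 0.84 [0.484 0.152 0.019] [200, 206]
side oil_mid 0.89 [ 0.6   -0.07   0.038] [315, 234]
side oil_mid 0.15 [0.706 0.042 0.047] [316, 183]
```

View pics/scene0.png

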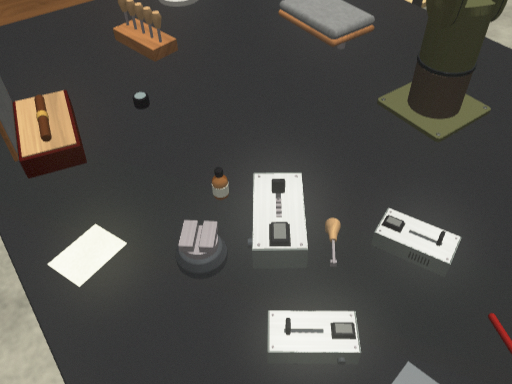

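View pics/side0.png

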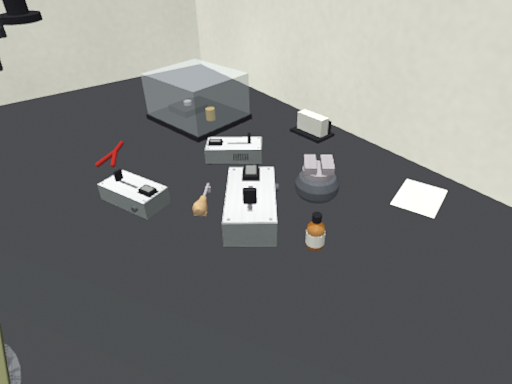

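The candidates for the control box are the large one at scene (279,212), the small one at (417,236) and the small one at (313,331). I choose the large one: lever at (278,186), key at (280,233). Next I measure it closely from the depth in both views.

```bash
cat >> h.py <<'E'
def cloud(cam,im,d):
    i=imaging.camera_info(cam); v,u=np.nonzero(d>0); z=d[v,u]
    c=np.stack([(u-i["cx"])/i["fx"]*z,(v-i["cy"])/i["fy"]*z,z],1)
    return (c-np.array(i["tvec"]).ravel())@R(i["rvec"]), im[v,u]
E
python3 - <<'E'
from h import *
for c in ["scene","side"]:
    im,d=imaging.grab_frame(c); P,C=cloud(c,im,d)
    near=np.hypot(P[:,0]-.57,P[:,1]-.1)<.14
    m=near&(abs(P[:,2]-.06)<.008)&(C.min(1)>120)
    r=cv2.minAreaRect(P[m][:,:2].astype(np.float32)*1000); print(c,m.sum(),r,"ztop",np.median(P[m,2]), cv2.boxPoints(r).round())
    m=near&(P[:,2]>.08)&(np.hypot(P[:,0]-.543,P[:,1]-.056)<.04); q=P[m]
    print("lever",m.sum(),q.mean(0),q.min(0),q.max(0)); 
    t=q[q[:,2]>np.percentile(q[:,2],97)-.006]; print("levertop",len(t),t.mean(0), cv2.minAreaRect(t[:,:2].astype(np.float32)*1000))
    m=near&(abs(P[:,2]-.072)<.005)&(np.hypot(P[:,0]-.60,P[:,1]-.14)<.035)&(C.max(1)<120); print("key",m.sum(),P[m].mean(0),cv2.minAreaRect(P[m][:,:2].astype(np.float32)*1000))
    x=cv2.resize(im[150:280,190:330],None,fx=4,fy=4,interpolation=cv2.INTER_CUBIC); save(c+"crop.png",x)
E
```

```text
scene 3222 ((591.6556396484375, 69.63201904296875), (199.60606384277344, 163.56187438964844), 53.05074691772461) ztop 0.058463190048916355 [[466.  39.]
 [597. -59.]
 [717. 100.]
 [586. 199.]]
lever 111 [0.5454511  0.05789721 0.08971653] [0.53197742 0.04741153 0.08002987] [0.55565172 0.06685705 0.0967717 ]
levertop 63 [0.54482937 0.05671131 0.09332917] ((544.4644775390625, 56.588623046875), (11.084512710571289, 23.24114990234375), 53.94418716430664)
key 168 [0.6102522  0.14629903 0.06994215] ((606.0503540039062, 142.4767303466797), (47.681453704833984, 30.8321590423584), 53.24276351928711)
side 2487 ((597.8925170898438, 61.093109130859375), (200.80535888671875, 181.4373016357422), 53.90079116821289) ztop 0.05847627189437128 [[465.  33.]
 [612. -73.]
 [730.  89.]
 [584. 196.]]
lever 120 [0.53926171 0.0494061  0.08902264] [0.52913319 0.04090856 0.08004459] [0.55290985 0.06030305 0.09561932]
levertop 68 [0.53983102 0.0499458  0.09272362] ((540.3192138671875, 51.319496154785156), (9.432782173156738, 24.245838165283203), 54.5880126953125)
key 86 [0.59812634 0.13166108 0.06976095] ((602.944580078125, 137.14990234375), (46.630393981933594, 30.427377700805664), 56.10429382324219)
```

View pics/scenecrop.png

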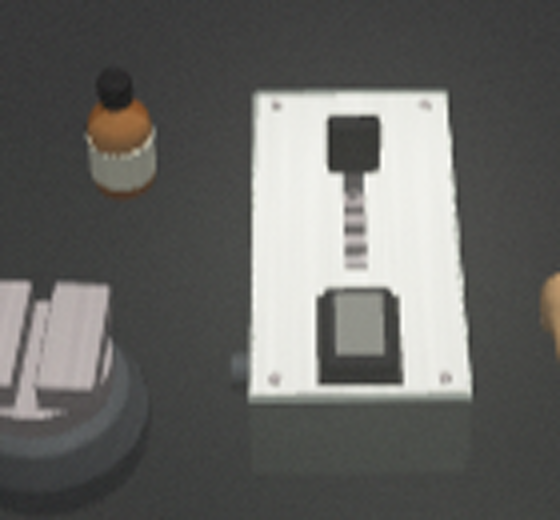

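The crop confirms the choice: the big box's lever is at crop (354,143), the key at (360,335), and the slot between them. The box's +y points about 53.6° in the world frame, and the lever sits at about 14–15 mm, near the first click. I now move above the box with the hand closed and turned -106°, so that the fingers' 18 mm width lies along the slot.

Emit:
step_arm([
  {"x": 0.0384,"y": -0.0553,"z": 0,"roll": -0.2355},
  {"x": 0.0384,"y": -0.0553,"z": 0,"roll": -0.2355},
  {"x": 0.0384,"y": -0.0553,"z": 0,"roll": -0.2355},
  {"x": 0.0384,"y": -0.0553,"z": 0,"roll": -0.2355},
  {"x": 0.0384,"y": -0.0553,"z": 0,"roll": -0.2355},
], hand=255, grip_force=20)

```text
t: 1.3
tool_pos: [0.3354, 0.4181, 0.261]
tcp_rot: [1.479, 2.772, 0.001]
force: [0.2, -0.2, 0.4]
width: 0.0504
grip_force: 0.0
```

Emit:
step_arm([
  {"x": 0.0384,"y": -0.0553,"z": 0,"roll": -0.2355},
  {"x": 0.0384,"y": -0.0553,"z": 0,"roll": -0.2355},
  {"x": 0.0384,"y": -0.0553,"z": 0,"roll": -0.2355},
  {"x": 0.0384,"y": -0.0553,"z": 0,"roll": -0.2355},
  {"x": 0.0384,"y": -0.0553,"z": 0,"roll": -0.2355},
])

```text
t: 1.8
tool_pos: [0.4507, 0.2522, 0.261]
tcp_rot: [2.25, 2.193, 0.001]
force: [0.3, 0.8, 0.5]
width: 0.0101
grip_force: 0.0
```

Emit:
step_arm([
  {"x": 0.0384,"y": -0.0553,"z": 0,"roll": -0.2355},
  {"x": 0.0384,"y": -0.0553,"z": 0,"roll": -0.2355},
  {"x": 0.0384,"y": -0.0553,"z": 0,"roll": -0.2355},
  {"x": 0.0384,"y": -0.0553,"z": 0,"roll": -0.2355},
  {"x": 0.0384,"y": -0.0553,"z": 0,"roll": -0.2355},
])

```text
t: 2.3
tool_pos: [0.5659, 0.0863, 0.2609]
tcp_rot: [-2.809, -1.407, -0.001]
force: [-0.0, -0.5, 0.5]
width: 0.0004
grip_force: 0.0
```

```bash
cat >> h.py <<'E'
def wcloud():
    st=robot.get_state(); im,d=imaging.grab_frame("wrist"); i=imaging.camera_info("wrist")
    v,u=np.nonzero(d>0); z=d[v,u]; x=(u-i["cx"])/i["fx"]; y=(v-i["cy"])/i["fy"]; r=np.hypot(x,y)
    k=np.where(r>1e-6,np.tan(np.minimum(r,1.5))/np.maximum(r,1e-6),1)
    c=np.stack([x*k*z,y*k*z,z],1); T=np.array(i["tool_from_camera"])
    return (c@T[:3,:3].T+T[:3,3])@R(st["tcp_rot"]).T+st["tool_pos"], im[v,u], im
def comp(P,m,name,ref):
    # largest blob on 1 mm grid
    g=np.zeros((300,300),np.uint8); ij=((P[m][:,:2]-ref)*1000+150).astype(int); ok=((ij>=0)&(ij<300)).all(1); g[ij[ok,1],ij[ok,0]]=1
    g=cv2.morphologyEx(g,cv2.MORPH_CLOSE,np.ones((5,5))); n,l,s,_=cv2.connectedComponentsWithStats(g)
    if n<2: print(name,"none"); return
    b=1+np.argmax(s[1:,4]); pts=np.argwhere(l==b)[:,::-1].astype(np.float32)
    r=cv2.minAreaRect(pts); print(name,"c",(np.array(r[0])+ref*1000-149.5).round(1),"size",np.round(r[1],1),"ang",round(r[2],1),"z",np.median(P[m,2]).round(4))
def meas(P,C):
    ref=np.array([.565,.087]); near=np.hypot(P[:,0]-ref[0],P[:,1]-ref[1])<.125
    comp(P,near&(abs(P[:,2]-.059)<.006),"panel",ref)
    comp(P,near&(P[:,2]>.09)&(P[:,2]<.102),"lever",ref)
    comp(P,near&(abs(P[:,2]-.071)<.004)&(np.hypot(P[:,0]-.604,P[:,1]-.14)<.04),"key",ref)
E
python3 - <<'E'
from h import *
P,C,im=wcloud(); save("w1.png",im); meas(P,C)
s=robot.get_state(); print(s["joints"],s["tool_pos"],s["force"])
for c in ["scene","side"]:
    im,d=imaging.grab_frame(c); meas(*cloud(c,im,d))
E
```

```text
panel c [566.9  87.8] size [200.8 101.9] ang 54.2 z 0.0597
lever c [543.7  55. ] size [10.3 26.3] ang 54.5 z 0.0949
key c [605.6 141.5] size [45.7 32.7] ang 54.9 z 0.0719
[-0.38798437  0.6343012   0.2863923   1.73867658 -0.22654887  0.79603302
 -0.65233892] [0.57003556 0.07806538 0.26150811] [ 3.78747929 -4.53556972  0.52789289]
panel c [567.8  89.1] size [203.1 100.9] ang 53.8 z 0.0585
lever c [544.4  56.9] size [11.  23.8] ang 54.0 z 0.0935
key c [606.4 142.6] size [47.8 31.6] ang 52.4 z 0.0704
panel c [565.3  85.3] size [204.9 100.6] ang 53.9 z 0.0585
lever c [539.9  50.8] size [ 8.2 25.2] ang 50.9 z 0.0938
key c [603.1 138. ] size [47.4 30.9] ang 54.8 z 0.0705
```

View pics/w1.png

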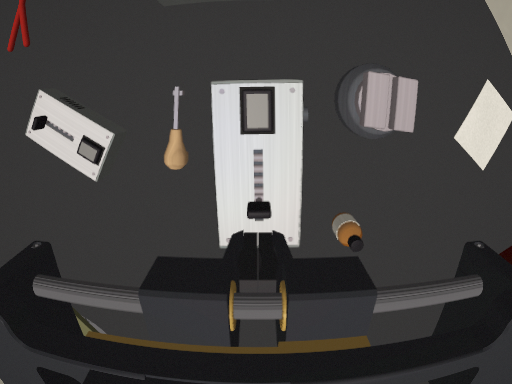

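The wrist view shows the lever at (259,210), the key at (258,110) and the slot between them; the box is square to the tool. The box centre is about (0.567, 0.088), angle 54.2°, and the lever is at about 15 mm, so first click. Next I come down between lever and key.

Emit:
step_arm([
  {"x": -0.0145,"y": -0.023,"z": -0.04,"roll": 0.033},
  {"x": 0,"y": 0,"z": -0.05},
  {"x": 0,"y": 0,"z": -0.05},
  {"x": 0,"y": 0,"z": -0.03},
  {"x": 0,"y": 0,"z": 0},
])

```text
invalid input at $.moves[1]: expected keys x, y, z, roll
```

Emit:
step_arm([
  {"x": 0,"y": 0,"z": 0},
  {"x": 0,"y": 0,"z": 0},
  {"x": 0,"y": 0,"z": 0},
  {"x": 0,"y": 0,"z": 0},
  {"x": 0,"y": 0,"z": 0},
])

```text
invalid input at $.moves[0]: expected keys x, y, z, roll
```

Emit:
step_arm([
  {"x": -0.0145,"y": -0.023,"z": -0.04,"roll": 0.033},
  {"x": 0,"y": 0,"z": -0.05,"roll": 0},
  {"x": 0,"y": 0,"z": -0.05,"roll": 0},
  {"x": 0,"y": 0,"z": -0.03,"roll": 0},
  {"x": 0,"y": 0,"z": 0,"roll": 0},
])

```text
t: 2.95
tool_pos: [0.554, 0.0753, 0.1565]
tcp_rot: [-2.789, -1.44, 0.007]
force: [-0.4, -0.5, 0.4]
width: 0.0006
grip_force: 0.0
```

Emit:
step_arm([
  {"x": 0,"y": 0,"z": 0,"roll": 0},
  {"x": 0,"y": 0,"z": 0,"roll": 0},
  {"x": 0,"y": 0,"z": 0,"roll": 0},
  {"x": 0,"y": 0,"z": 0,"roll": 0},
  {"x": 0,"y": 0,"z": 0,"roll": 0},
])

```text
t: 3.45
tool_pos: [0.5566, 0.0738, 0.1593]
tcp_rot: [2.793, 1.437, 0.002]
force: [0.1, -0.3, 0.1]
width: 0.0002
grip_force: 0.0
```

Emit:
step_arm([
  {"x": 0,"y": 0,"z": -0.03,"roll": 0},
  {"x": 0,"y": 0,"z": -0.03,"roll": 0},
  {"x": 0,"y": 0,"z": -0.025,"roll": 0},
  {"x": 0,"y": 0,"z": -0.013,"roll": 0},
  {"x": 0,"y": 0,"z": 0,"roll": 0},
])

```text
t: 3.95
tool_pos: [0.5558, 0.0737, 0.0992]
tcp_rot: [-2.793, -1.437, 0.002]
force: [0.8, 0.9, 0.2]
width: 0.0007
grip_force: 0.0
```

Emit:
step_arm([
  {"x": 0,"y": 0,"z": 0,"roll": 0},
  {"x": 0,"y": 0,"z": 0,"roll": 0},
  {"x": 0,"y": 0,"z": 0,"roll": 0},
  {"x": 0,"y": 0,"z": 0,"roll": 0},
  {"x": 0,"y": 0,"z": 0,"roll": 0},
])

```text
t: 4.45
tool_pos: [0.5565, 0.0738, 0.1002]
tcp_rot: [2.793, 1.437, 0.001]
force: [0.0, -0.7, 0.2]
width: 0.0003
grip_force: 0.0
```

Emit:
step_arm([
  {"x": -0.0039,"y": -0.0054,"z": 0,"roll": 0},
  {"x": -0.003,"y": -0.004,"z": 0,"roll": 0},
  {"x": -0.00195,"y": -0.0027,"z": 0,"roll": 0},
  {"x": -0.00195,"y": -0.0027,"z": 0,"roll": 0},
  {"x": -0.00195,"y": -0.0027,"z": 0,"roll": 0},
])

```text
t: 4.95
tool_pos: [0.55, 0.065, 0.1001]
tcp_rot: [-2.792, -1.439, -0.006]
force: [2.3, 3.8, -2.3]
width: 0.0003
grip_force: 2.0
```

Emit:
step_arm([
  {"x": -0.00195,"y": -0.0027,"z": 0,"roll": 0},
  {"x": -0.00195,"y": -0.0027,"z": 0,"roll": 0},
  {"x": -0.00195,"y": -0.0027,"z": 0,"roll": 0},
  {"x": 0,"y": 0,"z": 0,"roll": 0},
  {"x": 0,"y": 0,"z": 0,"roll": 0},
])

```text
t: 5.45
tool_pos: [0.5448, 0.0578, 0.0999]
tcp_rot: [2.794, 1.436, -0.001]
force: [-0.3, -0.3, -0.3]
width: 0.0004
grip_force: 0.0
```

Emit:
step_arm([
  {"x": -0.001,"y": -0.00135,"z": 0,"roll": 0},
  {"x": -0.001,"y": -0.00135,"z": 0,"roll": 0},
  {"x": -0.001,"y": -0.00135,"z": 0,"roll": 0},
  {"x": 0,"y": 0,"z": 0,"roll": 0},
  {"x": 0,"y": 0,"z": 0,"roll": 0},
])

```text
t: 5.95
tool_pos: [0.5434, 0.0559, 0.1]
tcp_rot: [2.793, 1.437, 0.0]
force: [-0.1, 0.3, -0.3]
width: 0.0003
grip_force: 0.0
```

Emit:
step_arm([
  {"x": -0.001,"y": -0.00135,"z": 0,"roll": 0},
  {"x": 0,"y": 0,"z": 0,"roll": 0},
  {"x": 0,"y": 0,"z": 0,"roll": 0},
  {"x": 0,"y": 0,"z": 0,"roll": 0},
  {"x": 0,"y": 0,"z": 0,"roll": 0},
])

```text
t: 6.45
tool_pos: [0.543, 0.0554, 0.1]
tcp_rot: [-2.793, -1.438, -0.001]
force: [0.9, 1.1, -0.6]
width: 0.0003
grip_force: 0.7
```

Emit:
step_arm([
  {"x": -0.0007,"y": -0.001,"z": 0,"roll": 0},
  {"x": -0.0007,"y": -0.001,"z": 0,"roll": 0},
  {"x": 0,"y": 0,"z": 0,"roll": 0},
  {"x": 0,"y": 0,"z": 0,"roll": 0},
  {"x": 0,"y": 0,"z": 0,"roll": 0},
])

```text
t: 6.95
tool_pos: [0.5429, 0.0552, 0.1]
tcp_rot: [-2.792, -1.439, -0.004]
force: [3.1, 3.9, -1.3]
width: 0.0008
grip_force: 2.6
```

Emit:
step_arm([
  {"x": -0.0007,"y": -0.001,"z": 0,"roll": 0},
  {"x": 0,"y": 0,"z": 0,"roll": 0},
  {"x": 0,"y": 0,"z": 0,"roll": 0},
  {"x": 0,"y": 0,"z": 0,"roll": 0},
  {"x": 0,"y": 0,"z": 0,"roll": 0},
])

```text
t: 7.45
tool_pos: [0.5429, 0.0552, 0.1001]
tcp_rot: [-2.792, -1.439, -0.005]
force: [2.4, 5.8, -2.1]
width: 0.0007
grip_force: 3.2
```

```bash
python3 - <<'E'
from h import *
P,C,im=wcloud(); meas(P,C); s=robot.get_state(); print(s["tool_pos"],s["force"])
E
```

```text
panel c [579.3 104.5] size [158.6 100.9] ang 54.1 z 0.0598
lever c [548.7  62.5] size [24.5 24.2] ang 4.8 z 0.0964
key c [605.8 141. ] size [46.8 33. ] ang 54.0 z 0.072
[0.54284234 0.05520297 0.10008089] [ 3.4787675   5.67587373 -2.62092585]
```

The lever is at its off stop: 6.5 N with no further travel, and the box has not moved. Now I back off, lift over and come down behind the lever.

Emit:
step_arm([
  {"x": 0.0078,"y": 0.0108,"z": 0,"roll": 0},
  {"x": 0,"y": 0,"z": 0,"roll": 0},
  {"x": 0,"y": 0,"z": 0.02,"roll": 0},
  {"x": 0,"y": 0,"z": 0.04,"roll": 0},
  {"x": 0,"y": 0,"z": 0.02,"roll": 0},
])

```text
t: 8.0
tool_pos: [0.5465, 0.0589, 0.1499]
tcp_rot: [2.793, 1.435, 0.002]
force: [1.4, 0.6, -0.1]
width: 0.0003
grip_force: 0.0
```

Emit:
step_arm([
  {"x": 0,"y": 0,"z": 0,"roll": 0},
  {"x": -0.0145,"y": -0.02,"z": 0,"roll": 0},
  {"x": -0.0145,"y": -0.02,"z": 0,"roll": 0},
  {"x": -0.0145,"y": -0.02,"z": 0,"roll": 0},
  {"x": 0,"y": 0,"z": 0,"roll": 0},
])

```text
t: 8.5
tool_pos: [0.5175, 0.0204, 0.1475]
tcp_rot: [2.797, 1.431, -0.006]
force: [-0.6, 0.5, 0.5]
width: 0.0003
grip_force: 0.0
```

Emit:
step_arm([
  {"x": 0,"y": 0,"z": 0,"roll": 0},
  {"x": 0,"y": 0,"z": 0,"roll": 0},
  {"x": 0,"y": 0,"z": 0,"roll": 0},
  {"x": 0,"y": 0,"z": 0,"roll": 0},
  {"x": 0,"y": 0,"z": 0,"roll": 0},
])

```text
t: 9.0
tool_pos: [0.5203, 0.0242, 0.1479]
tcp_rot: [2.793, 1.438, 0.0]
force: [0.4, -0.7, 0.2]
width: -0.0001
grip_force: 0.0
```

```bash
python3 - <<'E'
from h import *
s=robot.get_state(); print(s["tool_pos"],s["force"])
u=np.array([.585,.811]); print("finger y",(s["tool_pos"][:2]-[.5668,.0877])@u)
for c in ["scene","side"]:
    im,d=imaging.grab_frame(c); meas(*cloud(c,im,d)); save(c+"2.png",cv2.resize(im[130:280,170:350],None,fx=3,fy=3))
E
```

```text
[0.52027027 0.02417311 0.1478949 ] [ 0.44619218 -0.74990965  0.21418171]
finger y -0.07874019660993709
panel c [567.5  89.1] size [202.8 100.5] ang 54.0 z 0.0585
lever c [535.8  45.1] size [11.1 24.1] ang 51.3 z 0.0939
key c [606.2 142.4] size [47.8 31.6] ang 53.1 z 0.0705
panel c [565.4  85.2] size [203.8 100.4] ang 54.3 z 0.0584
lever c [532.7  40. ] size [12.4 23.6] ang 57.5 z 0.0938
key c [602.  112.5] size [3. 0.] ang 180.0 z 0.0693
```

View pics/side2.png

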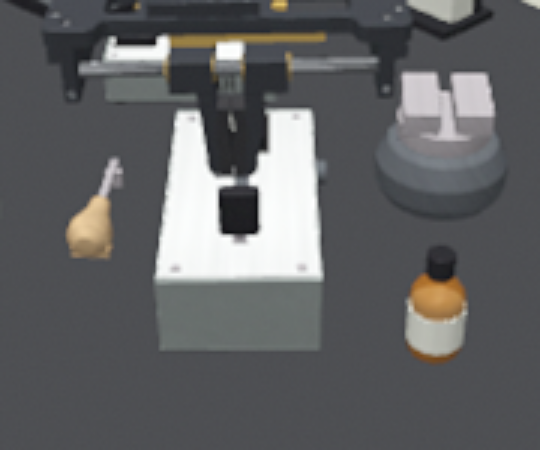

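The lever stands at off (side view: lever (238,210), finger raised behind it, box unmoved). Now I descend and push forward slowly.

Emit:
step_arm([
  {"x": 0,"y": 0,"z": -0.025,"roll": 0},
  {"x": 0,"y": 0,"z": -0.03,"roll": 0},
  {"x": 0,"y": 0,"z": -0.02,"roll": 0},
  {"x": 0,"y": 0,"z": -0.005,"roll": 0},
  {"x": 0,"y": 0,"z": 0,"roll": 0},
])

```text
t: 9.6
tool_pos: [0.5199, 0.0238, 0.0996]
tcp_rot: [-2.793, -1.437, 0.001]
force: [-0.5, 0.7, -1.0]
width: 0.0007
grip_force: 0.0
```

Emit:
step_arm([
  {"x": 0.0039,"y": 0.0054,"z": 0,"roll": 0},
  {"x": 0.0029,"y": 0.0041,"z": 0,"roll": 0},
  {"x": 0.001,"y": 0.00135,"z": 0,"roll": 0},
  {"x": 0.001,"y": 0.00135,"z": 0,"roll": 0},
  {"x": 0.001,"y": 0.00135,"z": 0,"roll": 0},
])

```text
t: 10.1
tool_pos: [0.5252, 0.0304, 0.1003]
tcp_rot: [2.794, 1.435, -0.003]
force: [-3.2, -4.9, 4.6]
width: 0.0002
grip_force: 3.1
```

Emit:
step_arm([
  {"x": 0.001,"y": 0.00135,"z": 0,"roll": 0},
  {"x": 0.001,"y": 0.00135,"z": 0,"roll": 0},
  {"x": 0.001,"y": 0.00135,"z": 0,"roll": 0},
  {"x": 0,"y": 0,"z": 0,"roll": 0},
  {"x": 0,"y": 0,"z": 0,"roll": 0},
])

```text
t: 10.6
tool_pos: [0.5283, 0.0351, 0.0999]
tcp_rot: [-2.793, -1.439, -0.002]
force: [1.0, -0.8, -0.2]
width: 0.0002
grip_force: 0.3
```

```bash
cat > m.py <<'E'
from h import *
u=np.array([.585,.811])
s=robot.get_state(); print("t",s["t"],"finger y",((s["tool_pos"][:2]-[.5668,.0877])@u*1000).round(1),"F.u",(np.array(s["force"][:2])@u).round(1),s["force"].round(1))
for c in ["scene","side"]:
    im,d=imaging.grab_frame(c); P,C=cloud(c,im,d)
    c0=np.array([.5677,.089]) if c=="scene" else np.array([.5654,.0852])
    q=P[:,:2]-c0; y=q@u; x=q@[.811,-.585]
    m=(abs(x)<.011)&(y<.06)&(y>-.1)&(P[:,2]>.0895)&(P[:,2]<.098)&(C.max(1)<90)
    h,e=np.histogram(y[m]*1000,bins=np.arange(-100,61,5)); k=h>0
    print(c,list(zip(e[:-1][k].astype(int),h[k])))
E
python3 m.py
```

```text
t 10.6 finger y -65.2 F.u -0.0 [ 1.  -0.8 -0.2]
scene [(np.int64(-75), np.int64(2)), (np.int64(-70), np.int64(2)), (np.int64(-60), np.int64(18)), (np.int64(-55), np.int64(20)), (np.int64(-50), np.int64(34)), (np.int64(-45), np.int64(7))]
side [(np.int64(-80), np.int64(6)), (np.int64(-75), np.int64(42)), (np.int64(-70), np.int64(2)), (np.int64(-65), np.int64(1)), (np.int64(-60), np.int64(1)), (np.int64(-55), np.int64(1)), (np.int64(-50), np.int64(1))]
```

Emit:
step_arm([
  {"x": 0.001,"y": 0.00135,"z": 0,"roll": 0},
  {"x": 0.001,"y": 0.00135,"z": 0,"roll": 0},
  {"x": 0.001,"y": 0.00135,"z": 0,"roll": 0},
  {"x": 0.001,"y": 0.00135,"z": 0,"roll": 0},
  {"x": 0,"y": 0,"z": 0,"roll": 0},
])

```text
t: 11.2
tool_pos: [0.5305, 0.0381, 0.0999]
tcp_rot: [-2.793, -1.438, -0.001]
force: [-0.5, -0.3, -0.2]
width: 0.0007
grip_force: 0.0
```

```bash
python3 m.py
```

```text
t 11.2 finger y -61.5 F.u -0.5 [-0.5 -0.3 -0.2]
scene [(np.int64(-70), np.int64(1)), (np.int64(-55), np.int64(30)), (np.int64(-50), np.int64(6)), (np.int64(-45), np.int64(21)), (np.int64(-40), np.int64(27)), (np.int64(-35), np.int64(1))]
side [(np.int64(-75), np.int64(25)), (np.int64(-70), np.int64(24)), (np.int64(-65), np.int64(1)), (np.int64(-60), np.int64(2)), (np.int64(-50), np.int64(2)), (np.int64(-45), np.int64(1)), (np.int64(-40), np.int64(1))]
```

First click: the lever sprang ahead to about -41. On to the second.

Emit:
step_arm([
  {"x": 0.0015,"y": 0.002,"z": 0,"roll": 0},
  {"x": 0.0015,"y": 0.002,"z": 0,"roll": 0},
  {"x": 0.0015,"y": 0.002,"z": 0,"roll": 0},
  {"x": 0.0015,"y": 0.002,"z": 0,"roll": 0},
  {"x": 0.001,"y": 0.00135,"z": 0,"roll": 0},
])

```text
t: 11.8
tool_pos: [0.5334, 0.0419, 0.1]
tcp_rot: [2.794, 1.435, -0.004]
force: [-3.4, -4.9, 2.9]
width: 0.0003
grip_force: 2.8
```

Emit:
step_arm([
  {"x": 0.001,"y": 0.00135,"z": 0,"roll": 0},
  {"x": 0.001,"y": 0.00135,"z": 0,"roll": 0},
  {"x": 0.001,"y": 0.00135,"z": 0,"roll": 0},
  {"x": 0.001,"y": 0.00135,"z": 0,"roll": 0},
  {"x": 0.001,"y": 0.00135,"z": 0,"roll": 0},
])

```text
t: 12.3
tool_pos: [0.5381, 0.0483, 0.0999]
tcp_rot: [-2.792, -1.439, -0.002]
force: [-0.1, -0.6, -0.2]
width: 0.0006
grip_force: 0.1
```

Emit:
step_arm([
  {"x": 0.001,"y": 0.00135,"z": 0,"roll": 0},
  {"x": 0.001,"y": 0.00135,"z": 0,"roll": 0},
  {"x": 0,"y": 0,"z": 0,"roll": 0},
  {"x": 0,"y": 0,"z": 0,"roll": 0},
  {"x": 0,"y": 0,"z": 0,"roll": 0},
])

```text
t: 12.8
tool_pos: [0.5386, 0.0489, 0.0999]
tcp_rot: [2.793, 1.437, 0.0]
force: [0.1, -0.1, -0.3]
width: 0.0005
grip_force: 0.0
```

```bash
python3 m.py
```

```text
t 12.8 finger y -48.0 F.u -0.0 [ 0.1 -0.1 -0.3]
scene [(np.int64(-55), np.int64(1)), (np.int64(-50), np.int64(3)), (np.int64(-45), np.int64(6)), (np.int64(-40), np.int64(33)), (np.int64(-35), np.int64(6)), (np.int64(-30), np.int64(23)), (np.int64(-25), np.int64(30))]
side [(np.int64(-60), np.int64(32)), (np.int64(-55), np.int64(9)), (np.int64(-50), np.int64(3)), (np.int64(-45), np.int64(2)), (np.int64(-40), np.int64(1)), (np.int64(-30), np.int64(3))]
```

Second click: lever at about -27. The same stroke again for the third.

Emit:
step_arm([
  {"x": 0.0015,"y": 0.002,"z": 0,"roll": 0},
  {"x": 0.0015,"y": 0.002,"z": 0,"roll": 0},
  {"x": 0.0015,"y": 0.002,"z": 0,"roll": 0},
  {"x": 0.0015,"y": 0.002,"z": 0,"roll": 0},
  {"x": 0.001,"y": 0.00135,"z": 0,"roll": 0},
])

```text
t: 13.4
tool_pos: [0.5417, 0.0531, 0.0999]
tcp_rot: [2.794, 1.435, -0.004]
force: [-3.6, -4.4, 3.7]
width: 0.0007
grip_force: 2.8
```

Emit:
step_arm([
  {"x": 0.001,"y": 0.00135,"z": 0,"roll": 0},
  {"x": 0.001,"y": 0.00135,"z": 0,"roll": 0},
  {"x": 0.001,"y": 0.00135,"z": 0,"roll": 0},
  {"x": 0.001,"y": 0.00135,"z": 0,"roll": 0},
  {"x": 0.001,"y": 0.00135,"z": 0,"roll": 0},
])

```text
t: 13.9
tool_pos: [0.5465, 0.0596, 0.0999]
tcp_rot: [-2.792, -1.439, -0.003]
force: [-0.6, -0.2, -0.1]
width: 0.0005
grip_force: 0.0
```

Emit:
step_arm([
  {"x": 0.001,"y": 0.00135,"z": 0,"roll": 0},
  {"x": 0.001,"y": 0.00135,"z": 0,"roll": 0},
  {"x": 0.001,"y": 0.00135,"z": 0,"roll": 0},
  {"x": 0,"y": 0,"z": 0,"roll": 0},
  {"x": 0,"y": 0,"z": 0,"roll": 0},
])

```text
t: 14.4
tool_pos: [0.5476, 0.061, 0.0999]
tcp_rot: [2.793, 1.438, 0.0]
force: [-0.4, -0.5, -0.1]
width: 0.0006
grip_force: 0.0
```

```bash
python3 m.py
```

```text
t 14.4 finger y -32.8 F.u -0.6 [-0.4 -0.5 -0.1]
scene [(np.int64(-45), np.int64(1)), (np.int64(-35), np.int64(2)), (np.int64(-30), np.int64(5)), (np.int64(-25), np.int64(39)), (np.int64(-20), np.int64(11)), (np.int64(-15), np.int64(25)), (np.int64(-10), np.int64(24))]
side [(np.int64(-45), np.int64(37)), (np.int64(-40), np.int64(9)), (np.int64(-35), np.int64(2)), (np.int64(-30), np.int64(1)), (np.int64(-25), np.int64(1)), (np.int64(-20), np.int64(1)), (np.int64(-15), np.int64(1))]
```

Third click: lever at about -13. I back off, rise and move over the key.

Emit:
step_arm([
  {"x": -0.0078,"y": -0.0108,"z": 0,"roll": 0},
  {"x": 0,"y": 0,"z": 0,"roll": 0},
  {"x": 0,"y": 0,"z": 0.03,"roll": 0},
  {"x": 0,"y": 0,"z": 0.05,"roll": 0},
  {"x": 0,"y": 0,"z": 0.02,"roll": 0},
])

```text
t: 15.0
tool_pos: [0.5438, 0.0541, 0.1618]
tcp_rot: [2.793, 1.436, 0.004]
force: [0.5, -0.5, -0.4]
width: 0.0005
grip_force: 0.0
```

Emit:
step_arm([
  {"x": 0,"y": 0,"z": 0,"roll": 0},
  {"x": 0.0348,"y": 0.0482,"z": 0,"roll": 0},
  {"x": 0.0348,"y": 0.0482,"z": 0,"roll": 0},
  {"x": 0.0348,"y": 0.0482,"z": 0,"roll": 0},
  {"x": 0,"y": 0,"z": 0,"roll": 0},
])

```text
t: 15.5
tool_pos: [0.6071, 0.1476, 0.1583]
tcp_rot: [-2.786, -1.446, -0.005]
force: [0.1, -0.0, -0.3]
width: 0.0002
grip_force: 0.0
```

Emit:
step_arm([
  {"x": 0,"y": 0,"z": 0,"roll": 0},
  {"x": 0,"y": 0,"z": 0,"roll": 0},
  {"x": 0,"y": 0,"z": 0,"roll": 0},
  {"x": 0,"y": 0,"z": 0,"roll": 0},
  {"x": 0,"y": 0,"z": 0,"roll": 0},
])

```text
t: 16.0
tool_pos: [0.6054, 0.1405, 0.1601]
tcp_rot: [2.794, 1.436, -0.0]
force: [0.2, -0.2, 0.6]
width: 0.0004
grip_force: 0.0
```

```bash
python3 - <<'E'
from h import *
s=robot.get_state(); print(s["tool_pos"],s["force"])
im,d=imaging.grab_frame("scene"); meas(*cloud("scene",im,d))
im,d=imaging.grab_frame("side"); meas(*cloud("side",im,d)); save("side3.png",cv2.resize(im[130:280,170:350],None,fx=3,fy=3))
E
```

```text
[0.60538272 0.14054641 0.16006247] [ 0.1814178  -0.24640252  0.58922116]
panel c [578.7 104.1] size [165.1 100.5] ang 54.2 z 0.0585
lever none
key c [606.3 142.7] size [47.7 31.5] ang 52.7 z 0.0703
panel c [564.8  84.1] size [202.3 100.3] ang 54.2 z 0.0584
lever c [556.7  73.5] size [ 9.8 23.3] ang 52.1 z 0.0932
key c [602.8 137.8] size [45.  30.9] ang 54.5 z 0.0704
```

View pics/side3.png

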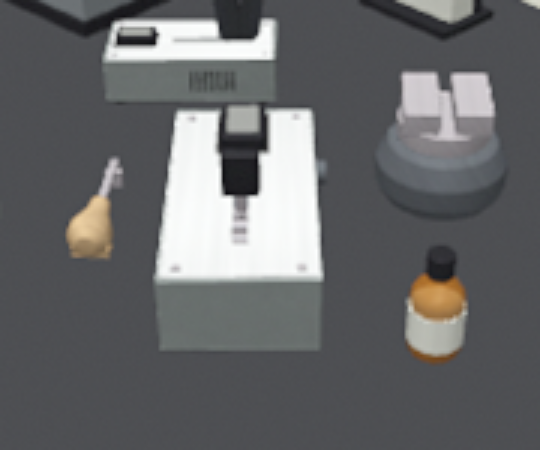

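The lever is 41 mm from off (side view: lever (240,170), key (243,125)), so it is in the third click. Next I press the key.

Emit:
step_arm([
  {"x": 0,"y": 0,"z": -0.03,"roll": 0},
  {"x": 0,"y": 0,"z": -0.03,"roll": 0},
  {"x": 0,"y": 0,"z": -0.025,"roll": 0},
  {"x": 0,"y": 0,"z": -0.015,"roll": 0},
  {"x": 0,"y": 0,"z": 0,"roll": 0},
])

```text
t: 16.6
tool_pos: [0.6047, 0.1411, 0.0987]
tcp_rot: [-2.793, -1.437, 0.004]
force: [-0.3, -0.3, 0.4]
width: 0.0003
grip_force: 0.0
```

Emit:
step_arm([
  {"x": 0,"y": 0,"z": -0.0035,"roll": 0},
  {"x": 0,"y": 0,"z": -0.0035,"roll": 0},
  {"x": 0,"y": 0,"z": -0.0035,"roll": 0},
  {"x": 0,"y": 0,"z": 0,"roll": 0},
  {"x": 0,"y": 0,"z": 0,"roll": 0},
])

```text
t: 17.1
tool_pos: [0.606, 0.1414, 0.0942]
tcp_rot: [2.793, 1.437, 0.002]
force: [-0.1, 1.0, 2.1]
width: 0.0002
grip_force: 1.0
```

Emit:
step_arm([
  {"x": 0,"y": 0,"z": -0.0035,"roll": 0},
  {"x": 0,"y": 0,"z": -0.0035,"roll": 0},
  {"x": 0,"y": 0,"z": -0.0035,"roll": 0},
  {"x": 0,"y": 0,"z": 0,"roll": 0},
  {"x": 0,"y": 0,"z": 0,"roll": 0},
])

```text
t: 17.6
tool_pos: [0.6061, 0.1414, 0.0893]
tcp_rot: [-2.794, -1.437, -0.003]
force: [-3.6, -0.5, 16.3]
width: 0.0005
grip_force: 8.5
```

Bottomed out: 4.9 mm of travel, with 16 N against the 5 N needed. Now I release and rise clear.

Emit:
step_arm([
  {"x": 0,"y": 0,"z": 0.005,"roll": 0},
  {"x": 0,"y": 0,"z": 0.01,"roll": 0},
  {"x": 0,"y": 0,"z": 0.03,"roll": 0},
  {"x": 0,"y": 0,"z": 0.05,"roll": 0},
  {"x": 0,"y": 0,"z": 0.06,"roll": 0},
])

```text
t: 18.1
tool_pos: [0.604, 0.1411, 0.1797]
tcp_rot: [-2.792, -1.437, 0.007]
force: [1.1, 0.9, 0.2]
width: 0.0006
grip_force: 0.0
```

Emit:
step_arm([
  {"x": 0,"y": 0,"z": 0.06,"roll": 0},
  {"x": 0,"y": 0,"z": 0.04,"roll": 0},
  {"x": 0,"y": 0,"z": 0,"roll": 0},
  {"x": 0,"y": 0,"z": 0,"roll": 0},
  {"x": 0,"y": 0,"z": 0,"roll": 0},
])

```text
t: 18.6
tool_pos: [0.6044, 0.1412, 0.2387]
tcp_rot: [-2.793, -1.437, 0.005]
force: [0.6, 0.3, -1.3]
width: 0.0004
grip_force: 0.0
```

Emit:
step_arm([
  {"x": 0,"y": 0,"z": 0,"roll": 0},
  {"x": 0,"y": 0,"z": 0,"roll": 0},
  {"x": 0,"y": 0,"z": 0,"roll": 0},
  {"x": 0,"y": 0,"z": 0,"roll": 0},
  {"x": 0,"y": 0,"z": 0,"roll": 0},
])

```text
t: 19.1
tool_pos: [0.6055, 0.1412, 0.2402]
tcp_rot: [2.793, 1.437, -0.0]
force: [0.2, 0.6, -0.1]
width: 0.0002
grip_force: 0.0
```

```bash
python3 - <<'E'
from h import *
s=robot.get_state(); print(s["t"],s["tool_pos"],s["force"])
im,d=imaging.grab_frame("side"); meas(*cloud("side",im,d))
E
```

```text
19.1 [0.60554264 0.14121697 0.24022975] [ 0.15073235  0.62650873 -0.1287432 ]
panel c [565.2  85. ] size [203.5 100.5] ang 54.2 z 0.0584
lever c [556.4  73.1] size [ 8.2 23.9] ang 50.2 z 0.0935
key c [603.2 138.5] size [47.1 31. ] ang 54.7 z 0.0703
```

The key is back up, the lever is still in the third click and the box has not moved.

```bash
python3 -c "
from cell import robot; print(robot.close_job())"
```

```text
the job is handed in; nothing more can be done
None
```

I pushed the lever back to its off stop, then forward to the third click, and only then pressed the power key fully down and let it come up; the box did not shift, the arm ended clear of everything, and the job was handed in at about 19 s.

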